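# Refit the roller stack of a bottle labeller

### The arm

A 7-joint arm with a two-finger parallel gripper is mounted at the origin on the work surface. World frame = base frame: x ahead of the robot, y to its left, z up, the work surface at z = 0. Lengths are in m, angles in rad, forces in N, time in s.
With the tool pointing down it reaches from about 0.425 to 0.875 m from the base axis. Payload 4.7 kg.
Tool frame: the origin (TCP) lies midway between the tips of the shut fingers; the grasp point (between the pads) lies 19 mm behind it; z points along the fingers, y is the line along which they close (so a half turn about z gives the same grasp; the last joint's range is limited). The gripper opens to 87 mm and grips with 3 to 60 N. Pads are 19 mm wide; open, the fingers measure 117 mm over their backs; the gripper's body (75 mm by 190 mm) begins 51 mm behind the grasp point.
Start: joints at [-1.169, 0.321, -0.07, 1.45, 0.023, 1.371, -0.057], TCP at [0.246, 0.602, 0.196] pointing down, gripper open.
Joint ranges: [-2.86, 2.86], [-0.3, 2.09], [-1.38, 1.24], [0.06, 2.45], [-1.56, 4.7], [0.09, 2.05], [-2.69, 2.69]. Speed limits (rad/s): [2.57, 2.57, 3.14, 3.14, 3.14, 3.14, 3.14].

### API

Orientations are given as a rotation vector (axis times angle).
In Python, from bench import ctrl gives the robot as it stands. The module is installed in compiled form; this text tells all that it offers.
- The arm moves only by the tool carry_out, never from a script. Its argument "steps" is a list of rows, each a list of 7 numbers: the turn, a rotation vector about the world's x, y, z in degrees, then the shift along the world's x, y, z in cm, then the opening, from 0 (shut) to 1 (fully open). A call has 1 to 12 rows; each row is the pose to reach, as a shift and turn from the pose commanded when the call began; what a row does not reach only later rows make up. A row lasts 1/10 s, in which the tool goes at most 50 mm and 8.59 degrees, less where a joint would pass 70% of its speed; a pose out of reach is approached as far as the arm can. A call with a gripper value outside its range is refused whole. The fingers move at their own pace and stop on an object; "squeeze" is the grip in N (left out, the last holds). Time passes only in rows, so rows that repeat a pose let the fingers close. It gives the time, the measured TCP pose, the force, the opening and the grip force at its end, in the units of the state.
- ctrl.get_state(): the state, without advancing time (a new reading comes with each control period).
- ctrl.get_image(name): name is "scene" or "top" or "wrist"; returns a dict with "pixels" (420x560x3 uint8, red, green, blue), "camera_matrix" (3x3 intrinsics, pixels), "cam_to_world" (4x4, takes a point from camera to world coordinates); the wrist camera has in their place "T_tool_cam" (4x4, takes a point from camera to tool coordinates, whose origin is the TCP and whose axes are the flange's). Camera axes: x right, y down, z forward; pixel columns grow to the right and rows downward; lengths in m; the calibration is good to about 2 mm. A picture is of the moment at which its call begins: read the wrist's pose just before it. There is no depth.
- ctrl.close_job(): hands the job in; it is judged then, once.
The state is a dict: "time": time; "joint_positions": joint angles; "qd": joint speeds; "joint_torque": joint torques, N m; "position": TCP position; "tool_rot": TCP orientation; "ft_force": force on the tool from outside, world axes, zero at the start; "torque": the same for the moment, N m; "grip_width": opening from 0.0 (shut) to 1.0 (fully open); "grip_force": force on a finger pad.
Only numpy, scipy, OpenCV 4.12 (cv2) and the standard library are available. Lean on these libraries where they do the work, as an engineer would, in place of code of your own. Each camera call takes 0.05 s, during which the arm holds its last target. There are 200 camera calls.

### The job

Refit the bottle labeller on the pharmacy bench: thread the wide flat disc, then the thick roller, then the small collar onto the upright spindle of its sliding carriage, each fully home on the one below, without pushing the carriage in yet. Then slide the carriage by its knob towards the drum until it meets its end stop, let go, and leave the other things on the bench standing where they are.

Things in the scene. Friction and masses are not known exactly. Their poses are not given: they have to be found in the camera images.
- labeller: Fixed bottle labeller; place and yaw vary. Origin: on the slide's centre line, at bench level. In its frame: grey base plate x -70 to 70, y -200 to 220, 20 high; white housing x -55 to 55, y 122 to 218, 120 high. The carriage slides along its y.
- drum (a point): Centre of the top of the upright aluminium drum (radius 35, 52 to 85 above the bench), in front of the white housing and under a small dark bridge (40 wide, top 104 above the bench). The carriage's end stop is at this end.
- carriage (a joint): Slide position of the carriage, m: 0 = against its end stop at the drum, up to 0.115 = fully drawn out towards the labeller's -y; so pushing it home is motion along the labeller's +y. It stays where it is left; it takes about 3 N to slide.
- seat (a point): Centre of the spindle's foot, on the carriage's flat top (36 above the bench), axes as the labeller's. The spindle rises from it: steel post 20 in diameter, 56 tall, the last 7 tapered to diameter 11. The carriage plate is 86 wide in x and reaches 36 to the +y and 109 to the -y side of the spindle.
- spindle_tip (a point): Top of the spindle, 56 above the seat.
- knob_top (a point): Top centre of the carriage's upright black knob, 18 in diameter, 50 tall, standing on the carriage 80 from the spindle on the -y side.
- disc: Wide flat steel disc with a hole: 56 outside diameter, 23 bore, 10 thick. Goes on first. Origin: centre of the underside; z is its axis. Lies flat on the bench; keep it this way up.
- roller: Thick black rubber-faced ring: 44 outside diameter, 23 bore, 24 tall. Goes on second. Origin: centre of the underside; z is its axis. Lies flat on the bench; keep it this way up.
- collar: Small steel collar: 36 outside diameter, 23 bore, 14 tall. Goes on last. Origin: centre of the underside; z is its axis. Lies flat on the bench; keep it this way up.
- bottle_a: Amber bottle with white cap, 44 in diameter, 90 tall, standing. Origin: centre of its underside. Leave alone.
- bottle_b: Amber bottle like the other, 44 in diameter, 90 tall, standing. Origin: centre of its underside. Leave alone.
- carton_a: Upright carton, 50 (x) by 35 (y) by 85 tall. Origin: centre of its underside. Leave alone.
- carton_b: Flat carton, 110 (x) by 50 (y) by 22 tall. Origin: centre of its underside. Leave alone.
- tub: White plastic tub, 60 in diameter, 70 tall. Origin: centre of its underside. Leave alone.
- screwdriver: Screwdriver, 170 long, lying along its x, up to 26 wide and high. Origin: middle of its length, at bench level. Leave alone.
- cup: Open grey cup, 68 in diameter, 60 tall. Origin: centre of its underside. Leave alone.
Things that resemble listed ones, but are neither listed nor needed, are in the scene too. There is more than one size of the roller; the one meant has the size given above.

How it is judged:
On the way, in this order (a step that is already met when the one before it is completed fails the run):
1. the disc is threaded on the spindle, fully home on the carriage, and let go (z of disc in the frame of seat between -0.0025 and 0.002 m and horizontal distance between disc and seat below 0.004 m and angle between the z axis of disc and the z axis of seat, either way round below 0.08 rad and contact force between the fingers and disc below 0.05 N), for 0.2 s.
2. the roller is fully home on the disc and let go (all of step 1 and z of roller in the frame of seat between 0.0075 and 0.012 m and horizontal distance between roller and seat below 0.004 m and angle between the z axis of roller and the z axis of seat, either way round below 0.08 rad and contact force between the fingers and roller below 0.05 N), for 0.2 s.
3. the collar is fully home on the roller and let go, the carriage not yet pushed in (all of step 2 and z of collar in the frame of seat between 0.0315 and 0.036 m and horizontal distance between collar and seat below 0.004 m and angle between the z axis of collar and the z axis of seat, either way round below 0.08 rad and contact force between the fingers and collar below 0.05 N and value of joint carriage above 0.03 m), for 0.2 s.
4. the carriage is slid against its end stop (value of joint carriage below 0.003 m), for 0.2 s.
At the end, for the whole second after the job is handed in: Disc flat on the carriage, roller on the disc, collar on the roller, all on the spindle within 2 mm of fully home, level and at rest; carriage within 3 mm of its end stop; everything released and the bystanders within 25 mm of where they began and upright (all of step 2 and z of collar in the frame of seat between 0.0315 and 0.036 m and horizontal distance between collar and seat below 0.004 m and angle between the z axis of collar and the z axis of seat, either way round below 0.08 rad and value of joint carriage below 0.003 m and contact force between the fingers and collar below 0.05 N and linear speed of each of disc, roller, collar below 0.01 m/s); the robot touches nothing.
It fails at once if a bystander is moved more than 25 mm (distance of any of bottle_a, bottle_b, carton_a, carton_b, tub, screwdriver, cup from where it was at the start of the episode above 0.025 m).
It fails at once if a standing bystander is tipped over (angle between any of bottle_a, bottle_b, carton_a, carton_b, tub, cup's own z axis and vertical above 0.6 rad).
It also fails if it takes over 72 s, if anything falls off the work surface, if the arm or the gripper's body presses on something with over 40 N, if the wrist force passes 120 N, or if a joint passes its speed limit or range.

## Working session

There is one attempt and no reset: what is moved stays moved. The work goes in short steps, Python scripts to look and compute and a tool call to move; the robot and the scene stay as the last step left them, time stands still between calls to the robot, and variables do not carry over. Pictures are saved under pics/ and viewed, at most 10 in all, crops included, and the job is handed in when it is done.

Besides the shell and the picture viewer there is one more tool, called after "Request:" as name(argument=value, ...) on one line, values as JSON. carry_out: Moves the arm, as the interface text tells. Its arguments: {"type":"object","properties":{"steps":{"type":"array","items":{"type":"array","items":{"type":"number"}}},"squeeze":{"type":"number"}},"required":["steps"]}

```bash
mkdir -p pics; cat > h.py <<'E'
import numpy as np, cv2
from bench import ctrl
from scipy.spatial.transform import Rotation as R
def grab(n):
    s=ctrl.get_state(); d=ctrl.get_image(n)
    if n=='wrist':
        T=np.eye(4);T[:3,:3]=R.from_rotvec(s['tool_rot']).as_matrix();T[:3,3]=s['position']
        d['cam_to_world']=T@d['T_tool_cam']
    return d
def save(n,f):
    d=grab(n); cv2.imwrite(f'pics/{f}.png',d['pixels'][:,:,::-1]); np.savez(f'pics/{f}.npz',**{k:d[k] for k in('pixels','camera_matrix','cam_to_world')}); return d
def pix(d,u,v,z):
    r=d['cam_to_world'][:3,:3]@np.linalg.inv(d['camera_matrix'])@[u,v,1]; o=d['cam_to_world'][:3,3]
    return o+r*(z-o[2])/r[2]
def proj(d,P):
    c=np.linalg.inv(d['cam_to_world'])@np.c_[np.atleast_2d(P),np.ones(len(np.atleast_2d(P)))].T
    q=d['camera_matrix']@c[:3]; return (q[:2]/q[2]).T
E
python3 - <<'E'
from h import *
for n in('scene','top','wrist'):
    d=save(n,n+'0'); print(n,d['camera_matrix'].round(1).tolist(),d['cam_to_world'].round(3).tolist(), d.get('T_tool_cam'))
s=ctrl.get_state(); print(s)
E
```

```text
scene [[542.1, 0.0, 281.4], [0.0, 542.1, 203.2], [0.0, 0.0, 1.0]] [[0.847, 0.43, -0.313, 0.933], [0.532, -0.668, 0.521, -0.732], [0.016, -0.608, -0.794, 1.2], [0.0, 0.0, 0.0, 1.0]] None
top [[402.0, 0.0, 278.1], [0.0, 402.0, 206.1], [0.0, 0.0, 1.0]] [[0.006, -0.983, 0.184, 0.31], [-1.0, -0.006, 0.001, 0.009], [0.0, -0.184, -0.983, 1.095], [0.0, 0.0, 0.0, 1.0]] None
wrist [[307.6, 0.0, 278.6], [0.0, 307.6, 211.5], [0.0, 0.0, 1.0]] [[0.379, 0.895, 0.235, 0.182], [0.926, -0.366, -0.097, 0.629], [-0.001, 0.254, -0.967, 0.384], [0.0, 0.0, 0.0, 1.0]] [[-5.96608899e-04 -9.67113711e-01 -2.54343694e-01  6.94840580e-02]
 [ 9.99999484e-01 -7.86083696e-04  6.43317420e-04  8.39979406e-04]
 [-8.22096528e-04 -2.54343179e-01  9.67113681e-01 -1.88370537e-01]
 [ 0.00000000e+00  0.00000000e+00  0.00000000e+00  1.00000000e+00]]
{'time': 0.15, 'joint_positions': array([-1.16887377,  0.32161131, -0.07009198,  1.45137598,  0.02259893,
        1.37081756, -0.05693298]), 'qd': array([ 1.19886601e-03, -3.06133543e-03,  1.44763438e-03, -4.56555134e-03,
        1.32283729e-03,  6.55832280e-05,  1.64455793e-04]), 'joint_torque': array([-1.47646188e-04, -4.91793752e+01, -4.04827651e-01, -3.12878144e+01,
       -6.40530582e-02,  4.05085646e-02,  1.13762815e-04]), 'position': array([0.24568217, 0.60129173, 0.19564919]), 'tool_rot': array([-6.05346170e-01, -3.08252310e+00,  2.21879511e-03]), 'ft_force': array([ 0.02166036, -0.39763335, -0.23127464]), 'torque': array([ 0.06611072, -0.01106404,  0.03008784]), 'grip_force': 0.0, 'grip_width': 0.999183847582852}
```

View pics/top0.png

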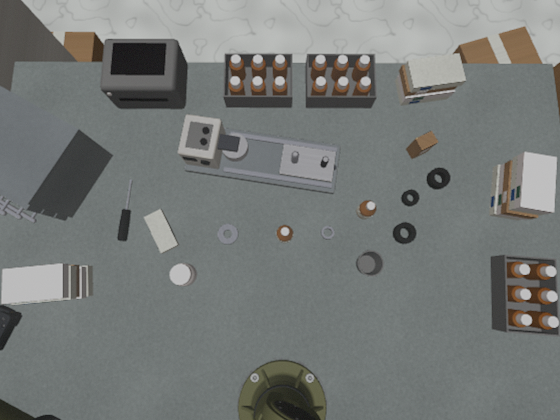

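View pics/scene0.png

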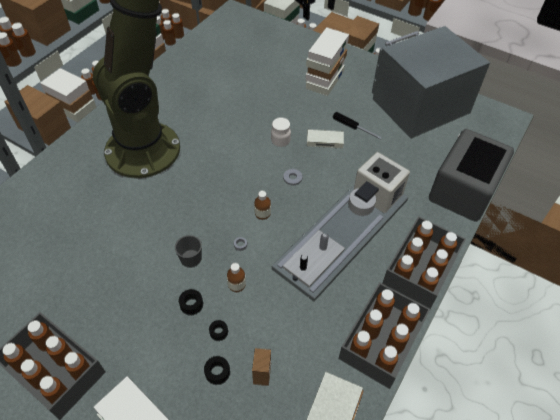

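Top view: disc (228,233), collar (328,232), three black rings at (404,233), (411,198) and (438,178), spindle tip near (295,156), knob near (324,161), and drum (234,147). Next I measure the ring sizes and rough positions.

```bash
python3 - <<'E'
from h import *
d=dict(np.load('pics/top0.npz')); 
for n,u,v,h in(('disc',228,233,.010),('collar',328,232,.014),('rA',404,233,.024),('rB',411,198,.024),('rC',438,178,.024),('spindle',295,154,.092),('knob',324,160,.086),('drum',235,145,.085),('botb',285,231,.09),('bota',368,207,.09),('cup',369,260,.06)):
    print(n,pix(d,u,v,h).round(3))
g=cv2.cvtColor(d['pixels'],cv2.COLOR_RGB2GRAY)
for n,u,v in(('rA',404,233),('rB',411,198),('rC',438,178)):
    m=(g[v-22:v+22,u-22:u+22]<50).astype(np.uint8)
    cs,_=cv2.findContours(m,cv2.RETR_EXTERNAL,cv2.CHAIN_APPROX_NONE); c=max(cs,key=cv2.contourArea); x,y,w,hh=cv2.boundingRect(c)
    print(n,x+u-22,y+v-22,w,hh, 'mm', w*2.67)
c=np.hstack([cv2.resize(d['pixels'][110:200,170:350,::-1],None,fx=2.7,fy=2.7,interpolation=cv2.INTER_CUBIC),cv2.resize(d['pixels'][150:260,380:460,::-1],(176,243),interpolation=cv2.INTER_CUBIC)])
cv2.imwrite('pics/crop.png',c)
E
```

```text
disc [0.438 0.145 0.01 ]
collar [ 0.442 -0.125  0.014]
rA [ 0.439 -0.328  0.024]
rB [ 0.535 -0.352  0.024]
rC [ 0.591 -0.429  0.024]
spindle [ 0.636 -0.033  0.092]
knob [ 0.622 -0.109  0.086]
drum [0.662 0.124 0.085]
botb [ 0.434 -0.008  0.09 ]
bota [ 0.497 -0.219  0.09 ]
cup [ 0.365 -0.223  0.06 ]
rA 393 223 23 20 mm 61.41
rB 402 190 17 16 mm 45.39
rC 427 168 23 21 mm 61.41
```

View pics/crop.png

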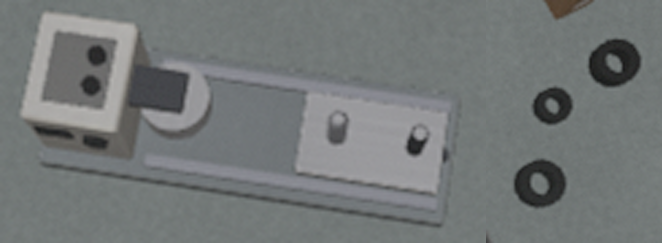

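The ring at (411,198) measures 44 mm, so that is the roller. The other two are about 60 mm. I use one tool orientation throughout (closing line along the labeller's x, about −9.4°) and go above the disc.

Request:
carry_out(steps=[[0,0,-77,19.2,-45.7,0,0.9],[0,0,-77,19.2,-45.7,0,0.9],[0,0,-77,19.2,-45.7,0,0.9],[0,0,-77,19.2,-45.7,0,0.9],[0,0,-77,19.2,-45.7,0,0.9],[0,0,-77,19.2,-45.7,0,0.9],[0,0,-77,19.2,-45.7,0,0.9],[0,0,-77,19.2,-45.7,0,0.9],[0,0,-77,19.2,-45.7,0,0.9],[0,0,-77,19.2,-45.7,0,0.9],[0,0,-77,19.2,-45.7,0,0.9],[0,0,-77,19.2,-45.7,0,0.9]])

```text
time: 1.35
position: [0.4379, 0.1439, 0.1964]
tool_rot: [-2.395, -2.032, -0.0]
ft_force: [-0.1, 1.1, -0.2]
grip_width: 0.9
grip_force: 0.0
```

```bash
python3 - <<'E'
from h import *
s=ctrl.get_state(); print(s['position'],s['tool_rot'],s['joint_positions'].round(2),s['ft_force'])
d=save('wrist','w1')
for p in((.438,.145,.01),(.442,-.125,.014)): print(proj(d,p))
E
```

```text
[0.43792488 0.14388667 0.19642006] [-2.39517737e+00 -2.03190903e+00 -2.92002341e-04] [-0.75 -0.1   0.36  1.91  0.04  1.33 -0.57] [-0.10941001  1.12319989 -0.17158087]
[[278.56172055 188.72390822]]
[[311.92546801 370.92274935]]
```

View pics/w1.png

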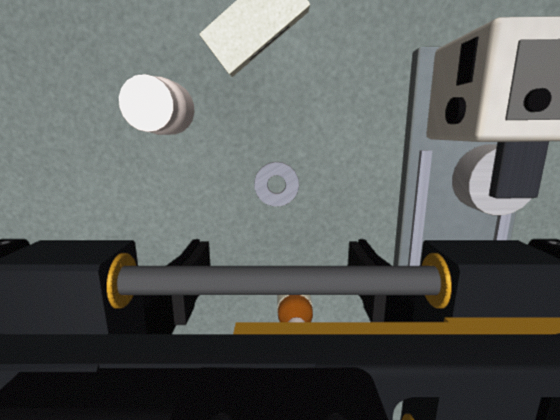

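The wrist view shows the disc clear at (276,185), with the bottle and collar hidden under the gripper.

```bash
cat >> h.py <<'E'
def blob(d,u,v,w,zt,metric,thr):
    p=d['pixels'].astype(float); x0,y0=int(u-w),int(v-w); q=cv2.resize(p[y0:y0+2*w,x0:x0+2*w].astype(np.uint8),None,fx=4,fy=4,interpolation=cv2.INTER_CUBIC).astype(float)
    m=(metric(q)>thr).astype(np.uint8)
    cs,_=cv2.findContours(m,cv2.RETR_CCOMP,cv2.CHAIN_APPROX_NONE)
    for c in sorted(cs,key=cv2.contourArea)[::-1][:3]:
        if len(c)<20: continue
        (cx,cy),ax,_=cv2.fitEllipse(c); cx,cy=(cx+.5)/4-.5+x0,(cy+.5)/4-.5+y0
        print(round(cx,1),round(cy,1),'axes',np.array(ax)/4,'world',pix(d,cx,cy,zt).round(4))
E
python3 - <<'E'
from h import *
d=dict(np.load('pics/w1.npz')); p=d['pixels']; print(p[185,262],p[185,290],p[185,276],p[185,235],p[150,276])
blob(d,276,185,32,.01,lambda q:q[:,:,2]-q[:,:,1],2+3)
blob(d,276,185,32,.01,lambda q:q[:,:,2]-q[:,:,1],9)
print(pix(d,417,45,.02),pix(d,398,262,.02))
E
```

```text
[156 158 171] [160 158 171] [125 135 132] [130 138 136] [126 138 134]
276.1 183.9 axes [43.87445831 44.29739761] world [0.436  0.1515 0.01  ]
276.1 184.0 axes [18.65418243 19.01548004] world [0.436  0.1513 0.01  ]
276.1 183.8 axes [42.86027527 43.35235977] world [0.436  0.1515 0.01  ]
276.1 184.1 axes [19.69934464 20.02111053] world [0.436  0.1512 0.01  ]
[0.6105232  0.27687435 0.02      ] [0.573671   0.02791273 0.02      ]
```

Request:
carry_out(steps=[[0,0,0,-0.2,0.75,-5,0.9],[0,0,0,-0.2,0.75,-10,0.9],[0,0,0,-0.2,0.75,-13,0.9],[0,0,0,-0.2,0.75,-13,0.9],[0,0,0,-0.2,0.75,-13,0.9]])

```text
time: 1.9
position: [0.4356, 0.1534, 0.0669]
tool_rot: [2.39, 2.038, -0.001]
ft_force: [0.7, -0.2, 0.8]
grip_width: 0.899
grip_force: 0.0
```

```bash
python3 - <<'E'
from h import *
print(ctrl.get_state()['position'])
d=save('wrist','w2'); u,v=proj(d,(.436,.1514,.01))[0]; print(u,v)
for t in(5,9): blob(d,u,v,48,.01,lambda q:q[:,:,2]-q[:,:,1],t)
t=dict(np.load('pics/top0.npz')); blob(t,228,233,14,.01,lambda q:q[:,:,2]-q[:,:,1],8)
E
```

```text
[0.43561522 0.1534446  0.06693612]
279.39095960629135 220.61326610444343
279.5 220.1 axes [63.10608673 65.58572388] world [0.4362 0.1518 0.01  ]
279.5 220.7 axes [26.72383308 27.9632225 ] world [0.4361 0.1513 0.01  ]
279.5 220.3 axes [61.62261963 64.73861694] world [0.4361 0.1517 0.01  ]
279.5 220.9 axes [28.34475136 29.05305862] world [0.436  0.1511 0.01  ]
```

Request:
carry_out(steps=[[0,0,0,0,-0.15,-3,0.9],[0,0,0,0,-0.15,-5.5,0.9],[0,0,0,0,-0.15,-6.2,0.9],[0,0,0,0,-0.15,-6.2,0.9],[0,0,0,0,-0.15,-6.2,0.5],[0,0,0,0,-0.15,-6.2,0.5],[0,0,0,0,-0.15,-6.2,0.5],[0,0,0,0,-0.15,-6.2,0.5],[0,0,0,0,-0.15,-6.2,0.5]], squeeze=15)

```text
time: 2.85
position: [0.436, 0.1508, 0.0048]
tool_rot: [2.393, 2.036, 0.001]
ft_force: [-1.1, 0.1, 0.0]
grip_width: 0.547
grip_force: 0.0
```

```bash
python3 - <<'E'
from h import *
s=ctrl.get_state();print(s['position'],s['grip_width'],s['grip_force'],s['ft_force'])
d=save('wrist','w3'); u,v=proj(d,(.436,.1514,.01))[0]; print(u,v)
blob(d,u,v,48,.01,lambda q:q[:,:,2]-q[:,:,1],9)
E
```

```text
[0.43604614 0.15084809 0.00481875] 0.5472432107997623 0.0 [-1.05124224  0.12074719  0.01845347]
278.27316554720454 244.56576999391962
278.6 237.8 axes [64.63407135 89.46760559] world [0.4369 0.1558 0.01  ]
278.5 245.0 axes [36.33486557 37.71692657] world [0.4361 0.1511 0.01  ]
```

View pics/w3.png

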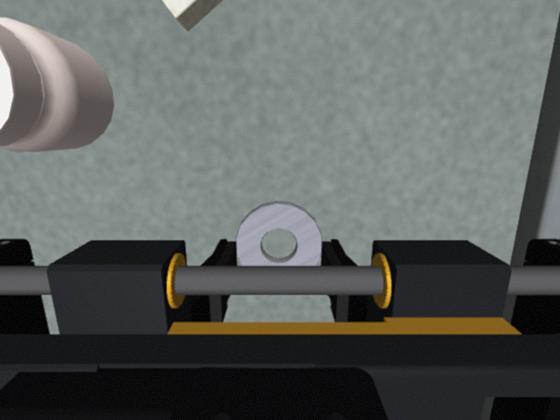

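Fingers straddle the disc (hole at 278,245), but haven't touched it yet. The opening scale isn't simply 87 mm times the value, so I close further.

Request:
carry_out(steps=[[0,0,0,0,0,0,0],[0,0,0,0,0,0,0],[0,0,0,0,0,0,0],[0,0,0,0,0,0,0]])

```text
time: 3.3
position: [0.4358, 0.1507, 0.0044]
tool_rot: [2.393, 2.036, -0.0]
ft_force: [-0.3, 0.3, -0.5]
grip_width: 0.217
grip_force: 0.0
```

Request:
carry_out(steps=[[0,0,0,0,0,0,0.2]])

```text
time: 3.4
position: [0.4358, 0.1507, 0.0045]
tool_rot: [2.393, 2.036, -0.0]
ft_force: [-0.3, -0.9, 0.4]
grip_width: 0.2
grip_force: 0.0
```

```bash
python3 - <<'E'
from h import *
s=ctrl.get_state();print(s['position'],s['grip_width'],s['grip_force'],s['ft_force'])
d=save('wrist','w4')
a=d['pixels'][180:330,180:380,::-1]; cv2.imwrite('pics/w4c.png',cv2.resize(a,None,fx=3,fy=3))
E
```

```text
[0.43581737 0.15071462 0.00445829] 0.1997560775508908 0.0 [-0.33957121 -0.88819755  0.40160378]
```

View pics/w4c.png

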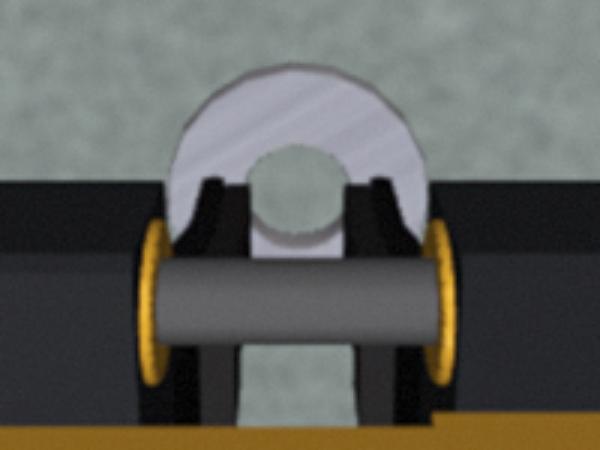

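The closed fingers sit above the disc, so the open tips ride higher than the TCP. I open and descend in small steps until the bench is felt.

Request:
carry_out(steps=[[0,0,0,0,0,0,0.8],[0,0,0,0,0,0,0.8],[0,0,0,0,0,0,0.8],[0,0,0,0,0,0,0.8],[0,0,0,0,0,0,0.8],[0,0,0,0,0,0,0.8],[0,0,0,0,0,-0.2,0.8],[0,0,0,0,0,-0.4,0.8],[0,0,0,0,0,-0.5,0.8],[0,0,0,0,0,-0.6,0.8],[0,0,0,0,0,-0.6,0.8]])

```text
time: 4.55
position: [0.4357, 0.1507, -0.0017]
tool_rot: [2.393, 2.036, -0.001]
ft_force: [0.9, -0.1, -0.2]
grip_width: 0.798
grip_force: 0.0
```

Request:
carry_out(steps=[[0,0,0,0,0,-0.1,0.8],[0,0,0,0,0,-0.2,0.8],[0,0,0,0,0,-0.3,0.8],[0,0,0,0,0,-0.4,0.8],[0,0,0,0,0,-0.4,0.8]])

```text
time: 5.05
position: [0.4357, 0.1507, -0.0057]
tool_rot: [2.393, 2.036, -0.001]
ft_force: [0.2, -0.1, 0.3]
grip_width: 0.802
grip_force: 0.0
```

Request:
carry_out(steps=[[0,0,0,0,0,-0.1,0.8],[0,0,0,0,0,-0.2,0.8],[0,0,0,0,0,-0.3,0.8],[0,0,0,0,0,-0.4,0.8],[0,0,0,0,0,-0.4,0.8]])

```text
time: 5.55
position: [0.4357, 0.1507, -0.0097]
tool_rot: [2.393, 2.036, -0.001]
ft_force: [-0.4, -0.1, 0.5]
grip_width: 0.799
grip_force: 0.0
```

Request:
carry_out(steps=[[0,0,0,0,0,0,0.5],[0,0,0,0,0,0,0.5],[0,0,0,0,0,0,0.5],[0,0,0,0,0,0,0.5],[0,0,0,0,0,0,0.5]])

```text
time: 6.05
position: [0.4359, 0.1508, -0.0095]
tool_rot: [2.393, 2.036, 0.0]
ft_force: [0.3, -0.5, -0.2]
grip_width: 0.511
grip_force: 0.0
```

```bash
python3 - <<'E'
from h import *
s=ctrl.get_state();print(s['position'],s['grip_width'],s['grip_force'],s['ft_force'])
d=save('wrist','w5'); t=save('scene','s5')
a=d['pixels'][180:330,180:380,::-1]
u,v=proj(t,(.436,.151,.03))[0].astype(int); b=t['pixels'][v-50:v+50,u-35:u+35,::-1]
cv2.imwrite('pics/w5c.png',np.hstack([cv2.resize(a,(480,360)),cv2.resize(b,(252,360),interpolation=cv2.INTER_CUBIC)]))
E
```

```text
[ 0.43585805  0.15078734 -0.00947517] 0.5111869832556569 0.0 [ 0.2532271  -0.53708288 -0.20921721]
```

View pics/w5c.png

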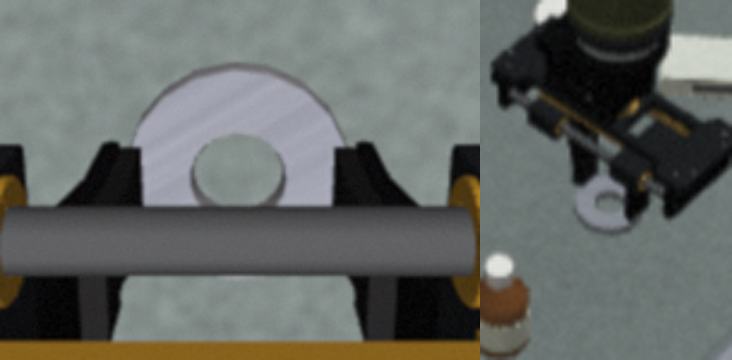

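The wrist crop shows the fingers still above the disc. Their edges project about 25 mm above the stated TCP. I open again and keep descending gently.

Request:
carry_out(steps=[[0,0,0,0,0,0,0.8],[0,0,0,0,0,0,0.8],[0,0,0,0,0,0,0.8],[0,0,0,0,0,0,0.8],[0,0,0,0,0,-0.1,0.8],[0,0,0,0,0,-0.2,0.8],[0,0,0,0,0,-0.3,0.8],[0,0,0,0,0,-0.4,0.8],[0,0,0,0,0,-0.5,0.8],[0,0,0,0,0,-0.6,0.8],[0,0,0,0,0,-0.6,0.8]])

```text
time: 7.25
position: [0.4357, 0.1507, -0.0157]
tool_rot: [2.393, 2.036, -0.0]
ft_force: [-0.3, 0.3, -0.0]
grip_width: 0.8
grip_force: 0.0
```

Request:
carry_out(steps=[[0,0,0,0,0,-0.1,0.8],[0,0,0,0,0,-0.2,0.8],[0,0,0,0,0,-0.3,0.8],[0,0,0,0,0,-0.4,0.8],[0,0,0,0,0,-0.4,0.8]])

```text
time: 7.75
position: [0.4357, 0.1507, -0.0197]
tool_rot: [2.393, 2.036, -0.0]
ft_force: [-1.6, -0.1, -0.9]
grip_width: 0.796
grip_force: 0.0
```

Request:
carry_out(steps=[[0,0,0,0,0,-0.1,0.8],[0,0,0,0,0,-0.2,0.8],[0,0,0,0,0,-0.2,0.8]])

```text
time: 8.05
position: [0.4357, 0.1507, -0.0217]
tool_rot: [2.393, 2.036, -0.0]
ft_force: [-0.2, -0.5, -0.1]
grip_width: 0.801
grip_force: 0.0
```

Request:
carry_out(steps=[[0,0,0,0,0,-0.1,0.8],[0,0,0,0,0,-0.2,0.8],[0,0,0,0,0,-0.2,0.8]])

```text
time: 8.35
position: [0.4357, 0.1507, -0.0237]
tool_rot: [2.393, 2.036, -0.0]
ft_force: [-0.6, -0.1, -0.6]
grip_width: 0.802
grip_force: 0.0
```

Tips should now be a few millimetres above the bench, so I try closing.

Request:
carry_out(steps=[[0,0,0,0,0,0,0.5],[0,0,0,0,0,0,0.5],[0,0,0,0,0,0,0.5],[0,0,0,0,0,0,0.5],[0,0,0,0,0,0,0.5]])

```text
time: 8.85
position: [0.4359, 0.1507, -0.0235]
tool_rot: [2.393, 2.036, 0.0]
ft_force: [1.1, -0.6, 0.2]
grip_width: 0.637
grip_force: 15.0
```

Disc gripped (55.4 mm, 15 N). I lift and move to a spot where the wrist camera sees the spindle.

Request:
carry_out(steps=[[0,0,0,0,0,4,0.5],[0,0,0,0,0,8,0.5],[0,0,0,0,0,12.4,0.5],[0,0,0,3,-4,12.4,0.5],[0,0,0,6,-8,12.4,0.5],[0,0,0,9,-12,12.4,0.5],[0,0,0,12,-16,12.4,0.5],[0,0,0,15,-20,12.4,0.5],[0,0,0,17,-23,12.4,0.5],[0,0,0,18.9,-25,12.4,0.5],[0,0,0,18.9,-25,12.4,0.5],[0,0,0,18.9,-25,12.4,0.5]])

```text
time: 10.05
position: [0.6242, -0.0994, 0.0996]
tool_rot: [-2.393, -2.034, 0.002]
ft_force: [-0.3, 0.7, -0.5]
grip_width: 0.64
grip_force: 15.0
```

```bash
python3 - <<'E'
from h import *
s=ctrl.get_state();print(s['position'],s['tool_rot'],s['grip_width'],s['grip_force'],s['ft_force'])
d=save('wrist','w6'); print(proj(d,[(.638,-.03,.092),(.638,-.03,.036)]))
E
```

```text
[ 0.62416366 -0.09942418  0.09962887] [-2.39287425e+00 -2.03371718e+00  2.20956664e-03] 0.6395803339199538 15.000025460030884 [-0.28967925  0.74787185 -0.45261491]
[[282.44407473 129.99128089]
 [281.74356028 130.1416751 ]]
```

View pics/w6.png

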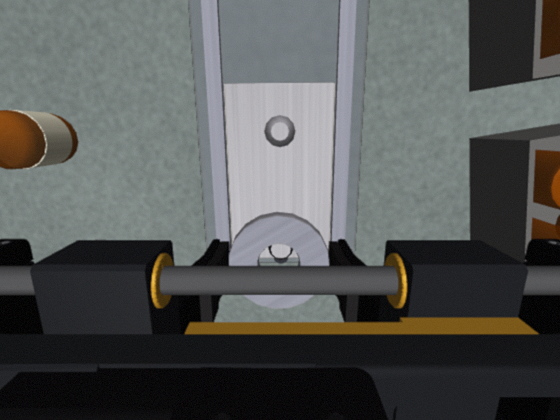

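Spindle tip at (280,130), carriage plate edges symmetric about column 280 (yaw aligned), and disc held level with its top edge at row 212.

```bash
python3 - <<'E'
from h import *
d=dict(np.load('pics/w6.npz')); g=cv2.cvtColor(d['pixels'],cv2.COLOR_RGB2GRAY)
print(g[130,258:304]); print(g[108:152,280]);print(g[204:222,280])
for p in((280,130,.092),(281,130,.085)): print(pix(d,*p))
for z in(.131,.1333,.136): print(z,pix(d,280,212,z),pix(d,279.5,260,z),np.linalg.norm(pix(d,229,262,z)-pix(d,330,262,z)))
blob(d,280,130,20,.092,lambda q:q.mean(2),150)
blob(d,280,130,20,.085,lambda q:-q.mean(2),-135)
E
```

```text
[184 183 182 184 186 175 124  79  80  90 102 112 130 171 188 190 184 182
 182 185 184 184 184 185 183 182 186 186 187 182 157 118  97  89  80  74
  84 138 173 184 180 186 181 180 182 187]
[182 184 183 184 185 185 182 140 123 128 135 144 146 153 174 185 186 185
 186 184 184 184 184 184 183 187 185 184 186 187 189 183 142  93  75  72
  67  60  86 154 184 188 187 187]
[188 188 188 186 188 189 192 187 128  95  99 115 140 153 156 153 154 153]
[ 0.63651369 -0.02976156  0.092     ]
[ 0.63716082 -0.02985327  0.085     ]
0.131 [ 0.62969376 -0.07112903  0.131     ] [ 0.62503118 -0.09806583  0.131     ] 0.05570602816812785
0.1333 [ 0.62978646 -0.07052765  0.1333    ] [ 0.62519218 -0.09706978  0.1333    ] 0.054889842088118306
0.136 [ 0.62989527 -0.06982168  0.136     ] [ 0.62538119 -0.0959005   0.136     ] 0.05393171060288996
279.5 129.5 axes [47.03369904 47.03369904] world [ 0.6363 -0.0294  0.092 ]
279.4 130.9 axes [31.38355827 32.00450516] world [ 0.6361 -0.0302  0.092 ]
279.4 130.3 axes [17.56536102 18.97809029] world [ 0.6361 -0.0299  0.092 ]
279.4 130.9 axes [30.44066811 30.98029518] world [ 0.6361 -0.0303  0.085 ]
279.4 129.1 axes [18.70886803 22.70310593] world [ 0.6362 -0.0292  0.085 ]
```

Spindle at (0.636, −0.030), so the shift is about +1.1, +6.9 cm.

Request:
carry_out(steps=[[0,0,0,0.6,3.5,0,0.5],[0,0,0,1.1,6.9,0,0.5],[0,0,0,1.1,6.9,0,0.5],[0,0,0,1.1,6.9,-1.5,0.5],[0,0,0,1.1,6.9,-2.5,0.5],[0,0,0,1.1,6.9,-3,0.5],[0,0,0,1.1,6.9,-3.5,0.5],[0,0,0,1.1,6.9,-4,0.5],[0,0,0,1.1,6.9,-4,0.5]])

```text
time: 11.0
position: [0.6353, -0.0307, 0.0597]
tool_rot: [-2.393, -2.034, 0.002]
ft_force: [-0.9, -0.2, -1.4]
grip_width: 0.639
grip_force: 15.0
```

Request:
carry_out(steps=[[0,0,0,0.05,0.05,-0.5,0.5],[0,0,0,0.05,0.05,-1,0.5],[0,0,0,0.05,0.05,-1.5,0.5],[0,0,0,0.05,0.05,-2,0.5],[0,0,0,0.05,0.05,-2.5,0.5],[0,0,0,0.05,0.05,-3,0.5],[0,0,0,0.05,0.05,-3,0.5]])

```text
time: 11.7
position: [0.6356, -0.0297, 0.0294]
tool_rot: [-2.392, -2.035, 0.002]
ft_force: [0.8, 0.0, -1.4]
grip_width: 0.64
grip_force: 15.0
```

Request:
carry_out(steps=[[0,0,0,0,0,-0.3,0.5],[0,0,0,0,0,-0.6,0.5],[0,0,0,0,0,-0.8,0.5],[0,0,0,0,0,-1,0.5],[0,0,0,0,0,-1,0.5]])

```text
time: 12.2
position: [0.6361, -0.0297, 0.0202]
tool_rot: [-2.393, -2.036, 0.001]
ft_force: [-0.0, -0.7, -1.5]
grip_width: 0.639
grip_force: 15.0
```

Request:
carry_out(steps=[[0,0,0,0,0,-0.2,0.5],[0,0,0,0,0,-0.3,0.5],[0,0,0,0,0,-0.4,0.5],[0,0,0,0,0,-0.5,0.5],[0,0,0,0,0,-0.5,0.5]])

```text
time: 12.7
position: [0.6362, -0.0297, 0.0153]
tool_rot: [-2.393, -2.036, 0.0]
ft_force: [-0.5, -0.1, -1.0]
grip_width: 0.645
grip_force: 15.0
```

Request:
carry_out(steps=[[0,0,0,0,0,-0.1,0.5],[0,0,0,0,0,-0.2,0.5],[0,0,0,0,0,-0.2,0.5]])

```text
time: 13.0
position: [0.6362, -0.0297, 0.0133]
tool_rot: [-2.393, -2.036, 0.0]
ft_force: [-0.6, 0.2, -2.1]
grip_width: 0.641
grip_force: 15.0
```

Request:
carry_out(steps=[[0,0,0,0,0,0,0.8],[0,0,0,0,0,0,0.8],[0,0,0,0,0,0,0.8],[0,0,0,0,0,1,0.8],[0,0,0,0,0,4,0.8],[0,0,0,0,0,8,0.8],[0,0,0,0,0,10.7,0.8],[0,0,0,-1,-3.5,10.7,0.8],[0,0,0,-1.1,-6.9,10.7,0.8],[0,0,0,-1.1,-6.9,10.7,0.8]])

```text
time: 14.0
position: [0.6245, -0.1064, 0.1224]
tool_rot: [2.398, 2.023, -0.002]
ft_force: [0.0, -0.4, 0.0]
grip_width: 0.802
grip_force: 0.0
```

```bash
python3 - <<'E'
from h import *
s=ctrl.get_state();print(s['position'],s['grip_width'])
d=save('wrist','w7')
for z in(.036,.046): print([proj(d,(.6361+.028*a,-.03+.028*b,z))[0].round(1).tolist() for a,b in((.987,-.163),(-.987,.163),(.163,.987),(-.163,-.987))])
for t in(4,8): blob(d,281,130,40,.046,lambda q:q[:,:,2]-q[:,:,0],t)
cv2.imwrite('pics/w7c.png',cv2.resize(d['pixels'][70:220,190:370,::-1],None,fx=3,fy=3))
E
```

```text
[ 0.62450111 -0.10640905  0.12244441] 0.8020133494717884
[[309.2, 121.7], [243.9, 122.2], [276.3, 87.0], [276.8, 155.1]]
[[310.4, 121.4], [242.6, 121.9], [276.2, 85.3], [276.8, 156.0]]
276.6 121.2 axes [67.51751709 67.82717896] world [ 0.6363 -0.0296  0.046 ]
276.5 121.0 axes [27.51367188 29.43772125] world [ 0.6362 -0.0295  0.046 ]
277.0 110.9 axes [4.21783495 5.61029625] world [ 0.6379 -0.0217  0.046 ]
276.5 121.0 axes [66.00654602 66.50074768] world [ 0.6362 -0.0295  0.046 ]
276.5 121.1 axes [28.68377495 30.82318687] world [ 0.6362 -0.0295  0.046 ]
```

View pics/w7c.png

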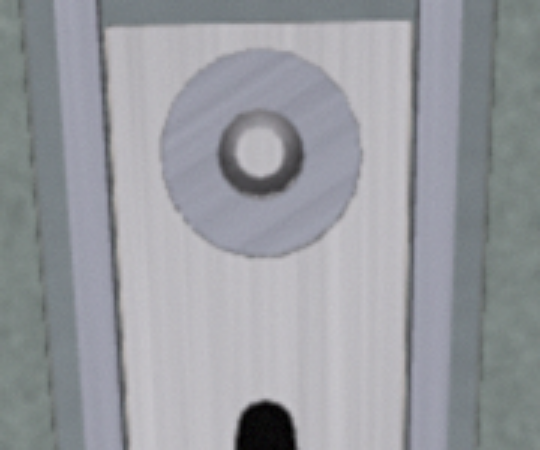

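The disc is flat and concentric around the spindle in the crop: fitted diameter 67.5 px against 67.8 px predicted when home. Next is the roller.

Request:
carry_out(steps=[[0,0,0,-2,-4,0,0.75],[0,0,0,-4,-8,0,0.75],[0,0,0,-5,-12,0,0.75],[0,0,0,-6,-16,0,0.75],[0,0,0,-8,-20,0,0.75],[0,0,0,-9.2,-23,0,0.75],[0,0,0,-9.2,-24.8,0,0.75],[0,0,0,-9.2,-24.8,-2,0.75],[0,0,0,-9.2,-24.8,-3,0.75],[0,0,0,-9.2,-24.8,-3,0.75]])

```text
time: 15.05
position: [0.5331, -0.3444, 0.0887]
tool_rot: [-2.388, -2.036, 0.001]
ft_force: [-0.5, 0.3, -0.8]
grip_width: 0.749
grip_force: 0.0
```

```bash
python3 - <<'E'
from h import *
s=ctrl.get_state();print(s['position'],s['tool_rot'],s['grip_width'])
d=save('wrist','w8'); u,v=proj(d,(.533,-.346,.024))[0]; print(u,v)
f=lambda q:-q.mean(2)
for t in(-75,-90): blob(d,u,v,44,.024,f,t)
E
```

```text
[ 0.53307388 -0.34435518  0.08866391] [-2.38800801e+00 -2.03563445e+00  8.05201629e-04] 0.7491502304421586
278.99437032036633 217.873683018118
284.5 217.0 axes [49.39335251 52.14268875] world [ 0.5378 -0.346   0.024 ]
284.4 215.8 axes [19.08493423 24.22429657] world [ 0.5378 -0.3449  0.024 ]
284.5 217.0 axes [49.82180786 52.56568146] world [ 0.5378 -0.346   0.024 ]
284.4 215.8 axes [18.65888977 23.81100273] world [ 0.5378 -0.3449  0.024 ]
```

Request:
carry_out(steps=[[0,0,0,0.47,0,-3,0.75],[0,0,0,0.47,0,-6,0.75],[0,0,0,0.47,0,-9,0.75],[0,0,0,0.47,0,-10.5,0.75],[0,0,0,0.47,0,-10.5,0.75],[0,0,0,0.47,0,-10.5,0.4],[0,0,0,0.47,0,-10.5,0.4],[0,0,0,0.47,0,-10.5,0.4],[0,0,0,0.47,0,-10.5,0.4],[0,0,0,0.47,0,-10.5,0.4],[0,0,0,0.47,0,-10.5,0.4]])

```text
time: 16.2
position: [0.5387, -0.3472, -0.0132]
tool_rot: [2.392, 2.035, 0.001]
ft_force: [-0.9, 0.6, 5.4]
grip_width: 0.488
grip_force: 15.0
```

Request:
carry_out(steps=[[0,0,0,0,0,4,0.4],[0,0,0,0,0,8,0.4],[0,0,0,0,0,11.5,0.4],[0,0,0,2,4.5,11.5,0.4],[0,0,0,4,9,11.5,0.4],[0,0,0,6,13.5,11.5,0.4],[0,0,0,8,18,11.5,0.4],[0,0,0,9,22.5,11.5,0.4],[0,0,0,9.8,27,11.5,0.4],[0,0,0,9.8,30,11.5,0.4],[0,0,0,9.8,31.7,11.5,0.4],[0,0,0,9.8,31.7,11.5,0.4]])

```text
time: 17.4
position: [0.6359, -0.0266, 0.1]
tool_rot: [-2.387, -2.04, -0.0]
ft_force: [0.4, -0.1, -1.1]
grip_width: 0.491
grip_force: 15.0
```

Request:
carry_out(steps=[[0,0,0,0,0,0,0.4],[0,0,0,0,0,-0.5,0.4],[0,0,0,0,0,-1,0.4]])

```text
time: 17.7
position: [0.6359, -0.0326, 0.0903]
tool_rot: [2.396, 2.031, -0.0]
ft_force: [0.3, -0.6, -1.9]
grip_width: 0.491
grip_force: 15.0
```

Request:
carry_out(steps=[[0,0,0,0,0,0,0.4],[0,0,0,0,0,0,0.4],[0,0,0,0,0,-0.5,0.4],[0,0,0,0,0,-1,0.4],[0,0,0,0,0,-1.5,0.4],[0,0,0,0,0,-2,0.4],[0,0,0,0,0,-2.5,0.4],[0,0,0,0,0,-3,0.4],[0,0,0,0,0,-3,0.4]])

```text
time: 18.6
position: [0.6355, -0.0296, 0.0595]
tool_rot: [-2.392, -2.035, 0.002]
ft_force: [-0.3, -0.4, -0.7]
grip_width: 0.492
grip_force: 15.0
```

Request:
carry_out(steps=[[0,0,0,0,0,-0.5,0.4],[0,0,0,0,0,-1,0.4],[0,0,0,0,0,-1.5,0.4],[0,0,0,0,0,-2,0.4],[0,0,0,0,0,-2.4,0.4],[0,0,0,0,0,-2.6,0.4],[0,0,0,0,0,-2.6,0.4]])

```text
time: 19.3
position: [0.6358, -0.0297, 0.0341]
tool_rot: [-2.392, -2.036, 0.001]
ft_force: [-0.2, -1.2, -1.1]
grip_width: 0.485
grip_force: 15.0
```

Request:
carry_out(steps=[[0,0,0,0,0,-0.1,0.4],[0,0,0,0,0,-0.2,0.4],[0,0,0,0,0,-0.3,0.4],[0,0,0,0,0,-0.3,0.4]])

```text
time: 19.7
position: [0.6362, -0.0298, 0.0327]
tool_rot: [-2.393, -2.036, -0.001]
ft_force: [-3.0, 0.1, 6.1]
grip_width: 0.486
grip_force: 15.0
```

Request:
carry_out(steps=[[0,0,0,0,0,0,0.7],[0,0,0,0,0,0,0.7],[0,0,0,0,0,0,0.7],[0,0,0,0,0,1,0.7],[0,0,0,0,0,4,0.7],[0,0,0,0,0,7,0.7],[0,0,0,0,0,8.8,0.7],[0,0,0,-1,-3.5,8.8,0.7],[0,0,0,-1.1,-6.9,8.8,0.7],[0,0,0,-1.1,-6.9,8.8,0.7]])

```text
time: 20.7
position: [0.6241, -0.1064, 0.1211]
tool_rot: [2.398, 2.023, -0.003]
ft_force: [-0.4, -1.2, 0.2]
grip_width: 0.702
grip_force: 0.0
```

```bash
python3 - <<'E'
from h import *
s=ctrl.get_state();print(s['position'],s['tool_rot'])
d=save('wrist','w9')
for z,r in((.046,.028),(.070,.022)):
    q=np.array([proj(d,(.6361+r*a,-.03+r*b,z))[0] for a,b in((.987,-.163),(-.987,.163),(.163,.987),(-.163,-.987))]); print(z,q.mean(0),np.ptp(q,0))
u,v=q.mean(0)
for t in(-70,-100): blob(d,u,v,34,.070,lambda q:-q.mean(2),t)
blob(d,u,v,42,.046,lambda q:-q.mean(2)+0*q[:,:,0],-165)
E
```

```text
[ 0.62408868 -0.10641471  0.12107961] [ 2.3981851   2.022834   -0.00251493]
0.046 [277.02520606 121.00173637] [68.19571273 71.09555592]
0.07 [276.92686874 120.3260488 ] [58.99726271 61.53307412]
277.1 122.4 axes [56.44065094 58.80389023] world [ 0.636  -0.0312  0.07  ]
277.0 122.0 axes [27.74217224 33.70837784] world [ 0.636  -0.0309  0.07  ]
283.2 129.9 axes [ 3.20071363 12.65583038] world [ 0.6396 -0.0373  0.07  ]
277.0 122.4 axes [57.21066666 59.54764175] world [ 0.636  -0.0312  0.07  ]
276.7 117.3 axes [22.94750404 23.51163292] world [ 0.6364 -0.0276  0.07  ]
276.9 128.4 axes [17.92443085 22.81460381] world [ 0.6351 -0.0354  0.07  ]
277.4 120.2 axes [66.31478882 69.08953094] world [ 0.6366 -0.029   0.046 ]
276.7 119.7 axes [16.17256546 17.31136513] world [ 0.6361 -0.0286  0.046 ]
261.6 99.2 axes [ 8.49840546 34.0986824 ] world [ 0.6267 -0.0109  0.046 ]
```

Request:
carry_out(steps=[[0,0,0,-4.5,-0.5,0,0.7],[0,0,0,-9,-1,0,0.7],[0,0,0,-13.5,-1.5,0,0.7],[0,0,0,-17,-2,0,0.7],[0,0,0,-18.5,-2,0,0.7],[0,0,0,-18.5,-2,-1,0.7],[0,0,0,-18.5,-2,-2,0.7],[0,0,0,-18.5,-2,-2,0.7],[0,0,0,-18.5,-2,-2,0.7]])

```text
time: 21.65
position: [0.4405, -0.1187, 0.099]
tool_rot: [2.392, 2.036, -0.003]
ft_force: [-0.4, -0.3, -0.3]
grip_width: 0.704
grip_force: 0.0
```

```bash
python3 - <<'E'
from h import *
s=ctrl.get_state();print(s['position'],s['tool_rot'])
d=save('wrist','w10'); u,v=proj(d,(.44,-.119,.014))[0]; print(u,v)
for t in(5,9): blob(d,u,v,36,.014,lambda q:q[:,:,2]-q[:,:,1],t)
E
```

```text
[ 0.44045791 -0.11866204  0.09896089] [ 2.39212402  2.03628534 -0.00289976]
278.2172349164042 210.25506013276785
279.4 210.8 axes [36.98073959 37.78959274] world [ 0.441  -0.1197  0.014 ]
279.5 210.9 axes [24.00414658 24.99938774] world [ 0.4411 -0.1198  0.014 ]
279.3 211.0 axes [35.39921951 37.00559235] world [ 0.4409 -0.1199  0.014 ]
279.4 211.2 axes [25.81849289 25.94076729] world [ 0.4409 -0.1201  0.014 ]
```

Request:
carry_out(steps=[[0,0,0,0.05,-0.12,-3,0.7],[0,0,0,0.05,-0.12,-6,0.7],[0,0,0,0.05,-0.12,-9,0.7],[0,0,0,0.05,-0.12,-11,0.7],[0,0,0,0.05,-0.12,-11.8,0.7],[0,0,0,0.05,-0.12,-11.8,0.7],[0,0,0,0.05,-0.12,-11.8,0.3],[0,0,0,0.05,-0.12,-11.8,0.3],[0,0,0,0.05,-0.12,-11.8,0.3],[0,0,0,0.05,-0.12,-11.8,0.3],[0,0,0,0.05,-0.12,-11.8,0.3],[0,0,0,0.05,-0.12,-11.8,0.3]])

```text
time: 22.9
position: [0.4411, -0.1199, -0.018]
tool_rot: [2.392, 2.036, 0.002]
ft_force: [-0.7, -0.8, 4.1]
grip_width: 0.396
grip_force: 15.0
```

Request:
carry_out(steps=[[0,0,0,0,0,4,0.3],[0,0,0,0,0,8,0.3],[0,0,0,0,0,11.8,0.3],[0,0,0,4,2,11.8,0.3],[0,0,0,8,4,11.8,0.3],[0,0,0,12,6,11.8,0.3],[0,0,0,16,8,11.8,0.3],[0,0,0,18.5,9,11.8,0.3],[0,0,0,19.5,9,11.8,0.3],[0,0,0,19.5,9,11.8,0.3],[0,0,0,19.5,9,11.8,0.3],[0,0,0,19.5,9,11.8,0.3]])

```text
time: 24.1
position: [0.6342, -0.0313, 0.0996]
tool_rot: [-2.395, -2.033, 0.001]
ft_force: [0.1, -0.2, -0.9]
grip_width: 0.394
grip_force: 15.0
```

Request:
carry_out(steps=[[0,0,0,0,0,-0.5,0.3],[0,0,0,0,0,-1,0.3],[0,0,0,0,0,-1,0.3],[0,0,0,0,0,-1,0.3]])

```text
time: 24.5
position: [0.6351, -0.0299, 0.0892]
tool_rot: [-2.393, -2.035, 0.001]
ft_force: [0.6, -0.0, -1.5]
grip_width: 0.387
grip_force: 15.0
```

Request:
carry_out(steps=[[0,0,0,0.05,0,-0.5,0.3],[0,0,0,0.05,0,-1,0.3],[0,0,0,0.05,0,-1.5,0.3],[0,0,0,0.05,0,-2,0.3],[0,0,0,0.05,0,-2.5,0.3],[0,0,0,0.05,0,-2.9,0.3],[0,0,0,0.05,0,-2.9,0.3]])

```text
time: 25.2
position: [0.6355, -0.0299, 0.0596]
tool_rot: [-2.392, -2.035, 0.002]
ft_force: [0.7, 0.0, -1.8]
grip_width: 0.392
grip_force: 15.0
```

Request:
carry_out(steps=[[0,0,0,0.03,0,-0.2,0.3],[0,0,0,0.03,0,-0.4,0.3],[0,0,0,0.03,0,-0.6,0.3],[0,0,0,0.03,0,-0.7,0.3],[0,0,0,0.03,0,-0.8,0.3],[0,0,0,0.03,0,-0.8,0.3]])

```text
time: 25.8
position: [0.6363, -0.0299, 0.0524]
tool_rot: [2.393, 2.036, -0.0]
ft_force: [-0.3, -0.1, -0.3]
grip_width: 0.395
grip_force: 15.0
```

Request:
carry_out(steps=[[0,0,0,0,0,-0.1,0.3],[0,0,0,0,0,-0.1,0.3],[0,0,0,0,0,-0.1,0.55],[0,0,0,0,0,-0.1,0.55],[0,0,0,0,0,-0.1,0.55],[0,0,0,0,0,1,0.55],[0,0,0,0,0,4,0.55],[0,0,0,0,0,6.9,0.55],[0,0,0,-1,-3.5,6.9,0.55],[0,0,0,-1.1,-6.9,6.9,0.55],[0,0,0,-1.1,-6.9,6.9,0.55],[0,0,0,-1.1,-6.9,6.9,0.55]])

```text
time: 27.0
position: [0.6254, -0.1001, 0.1223]
tool_rot: [2.395, 2.032, 0.001]
ft_force: [-0.5, 0.6, 0.7]
grip_width: 0.548
grip_force: 0.0
```

```bash
python3 - <<'E'
from h import *
s=ctrl.get_state();print(s['position'],s['tool_rot'])
d=save('wrist','w11')
for z,r in((.070,.022),(.084,.018)):
    q=np.array([proj(d,(.6361+r*a,-.03+r*b,z))[0] for a,b in((.987,-.163),(-.987,.163),(.163,.987),(-.163,-.987))]); print(z,q.mean(0),np.ptp(q,0))
u,v=q.mean(0)
blob(d,u,v,24,.084,lambda q:q.mean(2),110)
blob(d,u,v,24,.084,lambda q:q[:,:,2]-q[:,:,1],9)
t=save('scene','s11'); a,b=proj(t,(.636,-.03,.07))[0].astype(int)
cv2.imwrite('pics/w11c.png',np.hstack([cv2.resize(d['pixels'][60:210,190:370,::-1],(432,360),interpolation=cv2.INTER_CUBIC),cv2.resize(t['pixels'][b-60:b+60,a-60:a+60,::-1],(360,360),interpolation=cv2.INTER_CUBIC)]))
E
```

```text
[ 0.62538769 -0.1001304   0.12228596] [2.39493556e+00 2.03229098e+00 1.38506322e-03]
0.07 [277.28964319 129.53562325] [58.19638033 60.24651588]
0.084 [277.22246636 129.56520523] [50.55844171 52.33456856]
277.4 129.7 axes [48.40240479 48.78890228] world [ 0.6362 -0.03    0.084 ]
277.7 129.6 axes [31.39369774 32.89216995] world [ 0.6365 -0.0299  0.084 ]
277.1 127.2 axes [20.70433807 22.43913651] world [ 0.6363 -0.0282  0.084 ]
277.4 129.8 axes [48.01609421 48.29706955] world [ 0.6362 -0.03    0.084 ]
277.5 130.6 axes [33.15411758 35.3567543 ] world [ 0.6362 -0.0305  0.084 ]
257.3 108.6 axes [ 7.64711666 15.70859051] world [ 0.6247 -0.0135  0.084 ]
```

View pics/w11c.png

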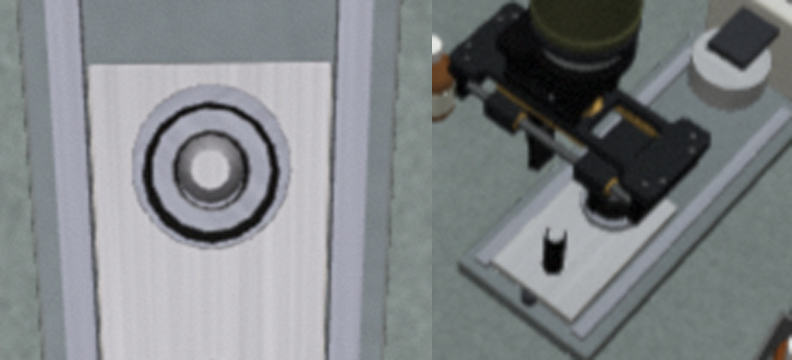

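All three are concentric on the spindle; the collar's top fits at (277.4,129.7) where predicted. The knob is at about (0.623, −0.109), so I grip it.

Request:
carry_out(steps=[[0,0,0,-0.2,-0.9,0,0.55],[0,0,0,-0.2,-0.9,0,0.55],[0,0,0,-0.2,-0.9,-3,0.55],[0,0,0,-0.2,-0.9,-6,0.55],[0,0,0,-0.2,-0.9,-8.2,0.55],[0,0,0,-0.2,-0.9,-8.2,0],[0,0,0,-0.2,-0.9,-8.2,0],[0,0,0,-0.2,-0.9,-8.2,0],[0,0,0,-0.2,-0.9,-8.2,0],[0,0,0,-0.2,-0.9,-8.2,0],[0,0,0,-0.2,-0.9,-8.2,0],[0,0,0,-0.2,-0.9,-8.2,0]])

```text
time: 28.3
position: [0.6242, -0.1081, 0.0408]
tool_rot: [2.392, 2.035, 0.002]
ft_force: [-1.3, 0.3, 5.4]
grip_width: 0.198
grip_force: 15.0
```

Request:
carry_out(steps=[[0,0,0,0.08,0.5,0,0],[0,0,0,0.24,1.5,0,0],[0,0,0,0.4,2.5,0,0],[0,0,0,0.56,3.5,0,0],[0,0,0,0.72,4.5,0,0],[0,0,0,0.88,5.5,0,0],[0,0,0,1.05,6.5,0,0],[0,0,0,1.2,7.4,0,0],[0,0,0,1.27,7.8,0,0],[0,0,0,1.27,7.8,0,0]])

```text
time: 29.3
position: [0.6362, -0.0297, 0.0408]
tool_rot: [2.392, 2.036, 0.0]
ft_force: [-3.3, 0.5, 7.9]
grip_width: 0.203
grip_force: 15.0
```

Request:
carry_out(steps=[[0,0,0,0.08,0.5,0,0],[0,0,0,0.16,1,0,0],[0,0,0,0.24,1.5,0,0],[0,0,0,0.32,2,0,0],[0,0,0,0.32,2,0,0]])

```text
time: 29.8
position: [0.6392, -0.0104, 0.0408]
tool_rot: [2.393, 2.036, -0.001]
ft_force: [-3.1, -1.0, 8.1]
grip_width: 0.202
grip_force: 15.0
```

Request:
carry_out(steps=[[0,0,0,0.06,0.4,0,0],[0,0,0,0.13,0.8,0,0],[0,0,0,0.19,1.2,0,0],[0,0,0,0.22,1.4,0,0],[0,0,0,0.22,1.4,0,0]])

```text
time: 30.3
position: [0.6394, -0.0093, 0.0404]
tool_rot: [2.394, 2.021, -0.018]
ft_force: [-6.3, -17.4, 8.4]
grip_width: 0.198
grip_force: 15.0
```

Force 17 N with no further motion, so it's at the end stop. I ease off, keep a slight push, release and rise.

Request:
carry_out(steps=[[0,0,0,-0.16,-1,0,0],[0,0,0,-0.16,-1,0,0],[0,0,0,-0.16,-1,0,0.5],[0,0,0,-0.16,-1,0,0.5],[0,0,0,-0.16,-1,0,0.5],[0,0,0,-0.16,-1,2,0.5],[0,0,0,-0.16,-1,5,0.5],[0,0,0,-0.16,-1,9,0.5],[0,0,0,-0.16,-1,9,0.5],[0,0,0,-0.16,-1,9,0.5]])

```text
time: 31.3
position: [0.6405, -0.0053, 0.1303]
tool_rot: [2.391, 2.036, 0.003]
ft_force: [-0.7, 0.7, -0.7]
grip_width: 0.499
grip_force: 0.0
```

```bash
python3 - <<'E'
from h import *
s=ctrl.get_state();print(s['time'],s['position'],s['ft_force'],s['grip_width'])
d=save('wrist','w12'); c=pix(d,*proj(d,(.652,.07,.084))[0],.084); u,v=proj(d,(.652,.07,.084))[0]; print(u,v)
blob(d,u,v,30,.084,lambda q:q[:,:,2]-q[:,:,1],9)
t=save('top','t12'); w=dict(np.load('pics/top0.npz'))
df=cv2.absdiff(t['pixels'],w['pixels']).max(2)
for n,(a,b) in dict(botb=(285,233),bota=(368,208),cup=(369,263),tub=(181,273),ctnA=(422,145),ctnB=(160,230),driver=(125,215)).items(): print(n,(df[b-18:b+18,a-18:a+18]>60).sum())
E
```

```text
31.3 [ 0.64051096 -0.00534068  0.13032536] [-0.71193352  0.72795686 -0.65528199] 0.4994440490830681
277.4309435070773 122.48314429208017
277.0 126.3 axes [46.79593658 48.05431747] world [0.6513 0.0674 0.084 ]
277.0 125.8 axes [32.11194229 33.04589844] world [0.6513 0.0677 0.084 ]
276.8 126.3 axes [59.18096924 63.22699738] world [0.6511 0.0674 0.084 ]
botb 365
bota 0
cup 0
tub 0
ctnA 0
ctnB 0
driver 0
```

The carriage travelled about 99 mm to a hard stop, and the stack measures intact. At the bystanders only bottle_b's patch changed, where I expect the arm to be covering it in the top view. Handing in.

```bash
python3 -c "
from bench import ctrl
print(ctrl.close_job())"
```

```text
the job is handed in; nothing more can be done
None
```

The job is handed in at about 31 s; no verdict came back. The disc, roller and collar measured home on the spindle, and the carriage slid about 99 mm to a hard stop at 17 N and was released. Bystanders looked unmoved in the top view, except that bottle_b could not be checked there (probably hidden by the arm).

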